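# Unhook the sample canister and pack it in its transit case

## Task

Press the hanger's sprung keeper open with the canister's own crossbar, pushing it back from under the hook bills, then lift the canister off the hanger. Stand it upright, fully down in the empty pocket of the open case so that nothing stands above the rim, and shut the lid. Leave the loose frosted boxes and the magnifier where they are.

Things in the scene. Friction and masses are not known exactly. Their poses are not given: they have to be found in the camera images.
- hanger: Fixed aluminium stand on a dark base plate 105 x 130 mm; two upright side plates 8 mm thick, 74 mm apart (along y), each topped by a hook with its closed front at -x. Origin: underside; x to the keeper at the rear, z up. Hook: level seat at z 90 mm, x -20 to 36; front wall x -20 to -12; overhanging bill x -20 to 2, z 104 to 112 mm.
- hook_seat (a point): Point midway between the hooks on seat level (hanger x = -5 mm, z = 90 mm), under the hanging crossbar; axes as the hanger's. The crossbar has 4 mm to rise under the bills (take its weight off the seat before pushing, or it rubs). It comes free only after a push of at least 12 mm (best 17, at most 22) along the hanger's +x; from there straight up.
- keeper (a joint): Sprung keeper (rad): 0 shut, up to 0.6 as its two upright steel tongues are pushed to the hanger's +x. Tongues 7 mm wide just outside the side plates, 91 mm apart, from a pivot 25 mm below the seat to 26 mm above it (z 116 mm), their front faces at x = 2 mm when shut; joined by a bar at the rear. The crossbar needs 3 N to start and 6 N to hold it at 0.45. Springs shut by itself.
- canister: Loose round aluminium canister, 0.2 to 0.4 kg: body 50 mm across, 42 high; 13 mm neck; steel crossbar 10 mm thick, 112 long (y) with its axis 57 mm up; black grip tab on top 14 (x) x 28 (y) mm, 60 to 86 mm up. Origin: centre of underside, z up. Hangs by the crossbar in both hooks, axes along the hanger's, underside 38 mm above the bench; tab free midway between the hooks.
- canister_bar (a point): Middle of the canister's crossbar, on its axis (57 mm above the underside).
- canister_tab (a point): Centre of the canister's grip tab (73 mm above the underside).
- case: Fixed navy box 150 (x) x 190 (y) x 100 mm high, walls and floor 5 mm, lid hinged on its +x rim. Origin: centre of underside, z up. Black foam inside (top 35 mm above the underside) has one square pocket; two white-lidded boxes are fixed on the foam at y = 43 to 81 mm, tops 60 mm above the underside.
- pocket (a point): Centre of the pocket's floor (case y = -25 mm, 5 mm above the case's underside). Pocket 58 x 58 mm, 30 mm deep. The canister's body stands in it with its top 91 mm above the case's underside, below the rim; the crossbar has room along the case's y.
- lid (a joint): Angle of the lid (rad): 0 = shut on the rim, 1.5 to 1.75 = standing open at the start. The lid stays wherever it is left (stiff hinge, about 0.22 N m: 2 to 3 N at the free edge); it has no handle and is pushed shut from behind and above.
- lid_hinge (a point): Middle of the lid's hinge line, on the case's +x rim, about 100 mm above the bench (lid's axes: x from the free edge to the hinge, z out of its outer face). Does not move.
- lid_edge (a point): Middle of the lid's free edge on its outer face: 150 mm from the hinge line, lid 8 mm thick, 190 mm wide. At the lid's opening angle a it lies 150 cos(a) mm to the case's -x of the hinge line and 150 sin(a) mm above it, plus the 8 mm thickness.
- box_mid: Bystander: loose frosted open box 80 x 60 x 45 mm between and behind the task's things. Origin: centre of its underside.
- box_left: Bystander: loose frosted open box 100 x 70 x 50 mm on the left. Origin: centre of its underside.
- box_right: Bystander: loose frosted open box 90 x 65 x 50 mm on the right. Origin: centre of its underside.
- magnifier: Bystander: hand magnifier lying flat, 160 mm long, 16 mm high, between the task's things. Origin: under the lens centre; handle along its -x.
There are look-alikes about, which are no part of the job. What is shaped like the hanger but yellow is not meant.

How it is judged:
By the outcome, as a careful person would: the job done as asked, in the order asked, and still so for the second after the job is handed in, with the robot touching nothing.
It also fails if it takes over 69 s, if anything falls off the work surface, if the arm or the gripper's body presses on something with over 40 N, if the wrist force passes 120 N, or if a joint passes its speed limit or range.

## Robot

A 6-joint arm with a two-finger parallel gripper is mounted at the origin on the work surface. World frame = base frame: x ahead of the robot, y to its left, z up, the work surface at z = 0. Lengths are in m, angles in rad, forces in N, time in s.
With the tool pointing down it reaches from about 0.425 to 1.125 m from the base axis. Payload 14.9 kg.
Tool frame: the origin (TCP) lies on the centre line of the jaws, within the pads' length; the fingertips stand 17 mm ahead of it and the grasp point (between the pads) lies 2 mm behind it; z points along the fingers, y is the line along which they close (so a half turn about z gives the same grasp; the last joint's range is limited). The gripper opens to 91 mm and grips with 3 to 60 N. Pads are 32 mm wide; open, the fingers measure 118 mm over their backs; the gripper's body (76 mm by 178 mm) begins 60 mm behind the grasp point.
Start: joints at [-1.135, 0.379, 1.734, -0, 1.028, -0.033], TCP at [0.316, -0.624, 0.231] pointing down, gripper open.
Joint ranges: [-2.77, 2.77], [-0.74, 2.19], [0, 2.66], [-1.06, 4.2], [0.31, 2.87], [-3.08, 3.08]. Speed limits (rad/s): [1.89, 1.89, 2.39, 3.14, 3.14, 3.14].

## Interface

Orientations are given as a unit quaternion [x, y, z, w].
In Python, from station import status, vision, order gives the robot as it stands.
- The arm moves only by the shell command python3 -m handwheel 'ROWS' [FORCE]. ROWS is JSON, a list of rows, each a list of 3 entries, a list of its own where there are three numbers: the closure in counts, from 0 (fully open) to 255 (shut), then the shift along the tool's x, y, z as a fraction of full scale, then the turn about the tool's z as a fraction of full scale. In form: [[fingers, [x, y, z], spin], ...]. A call has 1 to 10 rows; each row is the pose to reach, as a shift and turn from the pose commanded when the call began, along the tool's axes at that moment; what a row does not reach only later rows make up. Full scale, the value 1, is 0.2 m for a shift and 90 degrees for a turn. A row lasts 1/8 s, in which the tool goes at most 62.5 mm and 10.7 degrees, less where a joint would pass 70% of its speed; a pose out of reach is approached as far as the arm can. A call with a number of a shift or a turn outside -1 to 1 is refused whole. A call with a gripper value outside its range is refused whole. The fingers move at their own pace and stop on an object; FORCE is the grip in N (left out, the last holds). Time passes only in rows, so rows that repeat a pose let the fingers close. It gives the time, the measured TCP pose, the force, the opening and the grip force at its end, in the units of the state.
- status.observe(): the state, without advancing time (a new reading comes with each control period).
- vision.grab_frame(name): name is "side" or "top"; returns (picture, depth): 420x560x3 uint8, red, green, blue; 420x560 float32, m along the optical axis (not along the pixel's ray), 0 where there is no reading.
- vision.camera_params(name): a dict with "mtx" (3x3 intrinsics, pixels), "R" (3x3) and "t" (3): a world point X has camera coordinates R X + t. Camera axes: x right, y down, z forward; pixel columns grow to the right and rows downward; lengths in m; the calibration is good to about 2 mm. A picture is of the moment at which its call begins. camera_params takes no time and is no camera call.
- order.sign_off(): hands the job in; it is judged then, once.
The state is a dict: "t": time; "joint_pos": joint angles; "qd": joint speeds; "joint_efforts": joint torques, N m; "position": TCP position; "tcp_rot": TCP orientation; "ft_force": force on the tool from outside, world axes, zero at the start; "torque": the same for the moment, N m; "opening": opening from 0.0 (shut) to 1.0 (fully open); "grip_force": force on a finger pad.
Only numpy, scipy, OpenCV 4.12 (cv2) and the standard library are available. Lean on these libraries where they do the work, as an engineer would, in place of code of your own. Each camera call takes 0.05 s, during which the arm holds its last target. There are 200 camera calls.

## Working session

There is one attempt and no reset: what is moved stays moved. The work goes in short steps, Python scripts to look and compute and a shell command to move; the robot and the scene stay as the last step left them, time stands still between calls to the robot, and variables do not carry over. Pictures are saved under pics/ and viewed, at most 10 in all, crops included, and the job is handed in when it is done.

```bash
ls; mkdir -p pics; python3 - <<'E'
from station import status, vision
import cv2, numpy as np
for n in("side","top"):
    p,d=vision.grab_frame(n); np.savez(f"{n}0.npz",p=p,d=d)
    cv2.imwrite(f"pics/{n}0.png",p[:,:,::-1]); c=vision.camera_params(n); print(n,np.round(c["mtx"],1).tolist(),np.round(c["R"],4).tolist(),np.round(c["t"],4).tolist(),(d==0).mean())
s=status.observe(); print(s["t"],s["position"],s["tcp_rot"],s["opening"])
E
```

```text
pics
side [[525.2, 0.0, 273.6], [0.0, 525.2, 210.1], [0.0, 0.0, 1.0]] [[0.9714, -0.2372, -0.0072], [-0.123, -0.4775, -0.87], [0.2029, 0.846, -0.493]] [-0.4574, 0.1438, 1.6374] 0.012517006802721088
top [[427.1, 0.0, 282.7], [0.0, 427.1, 216.0], [0.0, 0.0, 1.0]] [[-0.0112, -0.9999, 0.0066], [-0.9956, 0.0105, -0.0933], [0.0932, -0.0076, -0.9956]] [-0.0111, 0.4671, 1.3527] 0.004043367346938775
0.1 [ 0.31610007 -0.62417515  0.23035766] [ 9.72655255e-01  2.32253122e-01 -9.56460948e-05 -4.82181568e-04] 0.9976268169778086
```

View pics/side0.png

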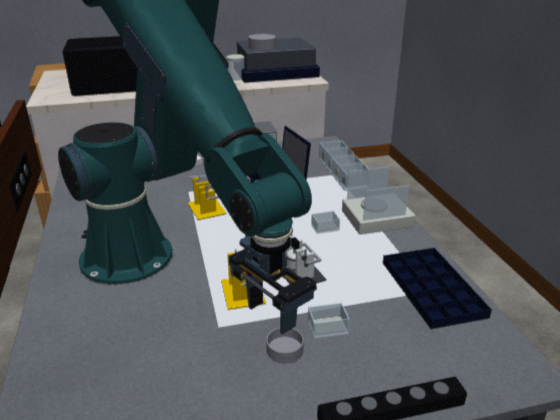

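View pics/top0.png

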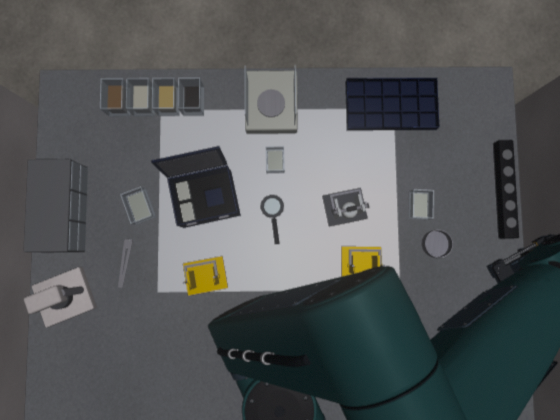

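The top view shows the case at about (205,195), with its lid standing toward the top of the image. The hanger candidates are grey (347,206), yellow (205,275) and yellow (362,262). Only the grey one, on a dark base plate, is aluminium and carries a canister, so I'll confirm it in an enlarged crop.

```bash
cat > h.py <<'E'
import numpy as np, cv2
from station import status, vision
def cam(n):
    c=vision.camera_params(n); return np.array(c["mtx"]),np.array(c["R"]),np.array(c["t"])
def ray(n,uv,z):
    K,R,t=cam(n); d=R.T@np.linalg.solve(K,[uv[0],uv[1],1]); o=-R.T@t
    return o+d*(z-o[2])/d[2]
def cloud(n,d):
    K,R,t=cam(n); v,u=np.indices(d.shape)
    P=np.stack([(u-K[0,2])/K[0,0]*d,(v-K[1,2])/K[1,1]*d,d],-1)
    return (P-t)@R
def proj(n,X):
    K,R,t=cam(n); c=(np.atleast_2d(X)@R.T+t)@K.T; return c[:,:2]/c[:,2:]
E
python3 - <<'E'
from h import *
z=np.load("top0.npz"); p=z["p"][:,:,::-1]
a=cv2.resize(p[175:235,315:380],(390,360),interpolation=cv2.INTER_CUBIC)
b=cv2.resize(p[140:240,145:245],(390,390),interpolation=cv2.INTER_CUBIC)
o=np.zeros((390,790,3),np.uint8);o[:360,:390]=a;o[:,400:]=b;cv2.imwrite("pics/crop.png",o)
P=cloud("top",z["d"])
print(np.round(P[184:230:2,324:372:3,2]*1000).astype(int))
E
```

```text
[[   3    3    3    1    0    5    5    5    2    3    3    2    2   -2
     1    1]
 [   0    4    3    0   -2    6    2    0    3    2    2   -2   -2    2
     4   -3]
 [   2    0    1   -3   -4   -2    4    6    1    7   10   11    7    5
    -4    7]
 [   0   -2    6    2   -2    5    5    9   10 1390   66   65   69    1
     3    3]
 [   2    3    2    1   10   70   72   67   69    7   17   10   67    4
     0   -1]
 [   9   12   70   69   64   75   10    8    9   11    9   91   91    6
    -1    3]
 [  12    9   69    6    6   14   12   15    8   10    5   79   94    8
     1    3]
 [  10   10   73   14   93    9    6   10    7   14   21   70   91    2
    -2    0]
 [  11   11    3   67   92    6    6    9   12    7   20   67   83   10
     0   -1]
 [   7   12   13   71   86    8   12   76   82   79   13   64   92  102
   118   -2]
 [  11   10    4   66   92    9    9   82   90   82   78   53   92  113
   102    4]
 [   5   11   12   68   89    2   78   78  126  124  124   97  100  115
   100   -2]
 [   0   12    5   70  119  115   81   98  127  125  126  103   79  114
     3  
[... 155 characters left out ...]
6   11
     6    2]
 [   5    8    7   98   71  112   62   80   81   83   82    9    8   12
     6   -2]
 [  -5    9    8    9   56   75    7   74   77   74   15    4    6    9
     6    1]
 [   4   11   12    7   22    6   12   12   10   10   10   10    5    9
     7    4]
 [   4    3   13    9   11    8   12    9    6    7   11    7    0    6
    -1   -4]
 [   4    3    8    5    7    5    6    6    7    1   -3   -2    0    2
     4    7]
 [   3    3    9    9   10    2    3    1    2   -1    4   -1    4    9
     1   -1]
 [   0    0    3   -1    2    1    2    1    2   -1    2    0   -2    2
     1    7]
 [  -3    2    3   -2    1    1    4    3    5    2    3    3    3    0
     2   -1]]
```

View pics/crop.png

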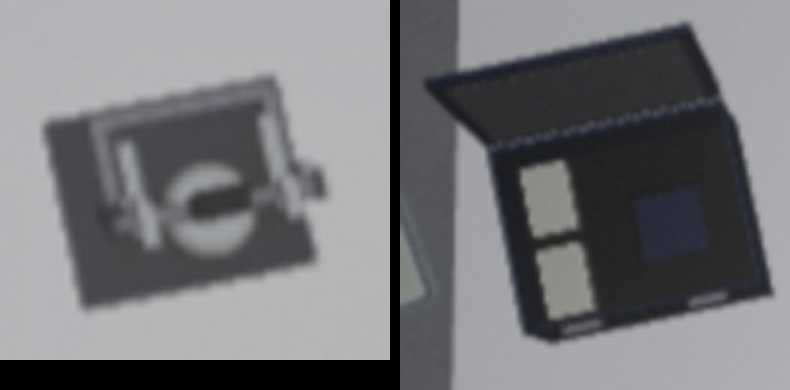

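The grey hanger at (347,206) is confirmed: dark base plate, and the canister with its black tab at crop (222,203). The blue square at crop (672,223), about px (215,197), is the empty pocket. Next I'll measure with masks.

```bash
python3 - <<'E'
from h import *
z=np.load("top0.npz"); p=z["p"]; d=z["d"]
K,R,t=cam("top"); print("cam",-R.T@t)
S=8
def up(y0,y1,x0,x1): return cv2.resize(p[y0:y1,x0:x1],None,fx=S,fy=S,interpolation=cv2.INTER_CUBIC),y0,x0
def px(c,y0,x0): return (np.array(c)+.5)/S-.5+[x0,y0]
def rect(m,y0,x0,zz,name):
    cs,_=cv2.findContours(m.astype(np.uint8),0,1); c=max(cs,key=cv2.contourArea)
    c=cv2.convexHull(c); r=cv2.boxPoints(cv2.minAreaRect(c)); q=px(r,y0,x0)
    W=np.array([ray("top",a,zz)for a in q]); e=W[1]-W[0]; f=W[2]-W[1]
    print(name,np.round(q,1).tolist(),"ctr",np.round(W.mean(0)*1000,1),"sides",np.round([np.linalg.norm(e)*1e3,np.linalg.norm(f)*1e3],1),"ang",np.round(np.degrees([np.arctan2(e[1],e[0]),np.arctan2(f[1],f[0])]),1))
    return W
I,y,x=up(180,232,315,380); v=I.max(2)
print("v",np.percentile(v,[2,10,50]))
rect(v<100,y,x,.008,"plate")
I2,y2,x2=up(200,217,340,358); rect(I2.max(2)<45,y2,x2,.124,"tab")
I3,y3,x3=up(185,213,198,232)
b=I3.astype(int); rect((b[:,:,2]-b[:,:,0]>18),y3,x3,.005,"pocket")
I4,y4,x4=up(165,230,165,245); 
b=I4.astype(int); 
rect(b.max(2)<95,y4,x4,.1,"caserim")
rect(b.min(2)>105,y4,x4,.06,"whitebox")
# cloud-based tab top
P=cloud("top",d); q=P[195:220,335:362].reshape(-1,3); q=q[(q[:,2]>.118)&(q[:,2]<.135)]; print("tabtop",len(q),q.mean(0),np.ptp(q,axis=0))
# foam and rim
q=P[160:232,160:245].reshape(-1,3)
rim=q[(q[:,2]>.094)&(q[:,2]<.108)]; r=cv2.minAreaRect((rim[:,:2]*1000).astype(np.float32)); print("rim",len(rim),r)
# side cloud
z=np.load("side0.npz"); P=cloud("side",z["d"]); q=P[225:300,280:330].reshape(-1,3); q=q[(q[:,2]>.119)&(q[:,2]<.135)&(q[:,0]>.4)]; print(len(q),q.mean(0) if len(q) else 0)
E
```

```text
cam [ 0.33887482 -0.00573221  1.39043442]
v [ 69.  75. 182.]
plate [[322.2, 195.4], [360.9, 187.8], [366.9, 218.2], [328.2, 225.9]] ctr [ 496.4 -218.4    8. ] sides [129.8 101.8] ang [ -79.4 -170.6]Traceback (most recent call last):
  File "<stdin>", line 16, in <module>
  File "<stdin>", line 8, in rect
ValueError: max() iterable argument is empty
```

```bash
python3 - <<'E'
from h import *
z=np.load("top0.npz"); p=z["p"]; d=z["d"]
S=8
def up(y0,y1,x0,x1): return cv2.resize(p[y0:y1,x0:x1],None,fx=S,fy=S,interpolation=cv2.INTER_CUBIC),y0,x0
def rect(m,y0,x0,zz,name):
    cs,_=cv2.findContours(m.astype(np.uint8),0,1)
    if not cs: print(name,"none");return
    c=cv2.convexHull(max(cs,key=cv2.contourArea)); q=(cv2.boxPoints(cv2.minAreaRect(c))+.5)/S-.5+[x0,y0]
    W=np.array([ray("top",a,zz)for a in q]); e=W[1]-W[0]; f=W[2]-W[1]
    print(name,np.round(q,1).tolist(),"ctr",np.round(W.mean(0)*1000,1),"sides",np.round([np.linalg.norm(e)*1e3,np.linalg.norm(f)*1e3],1),"ang",np.round(np.degrees([np.arctan2(e[1],e[0]),np.arctan2(f[1],f[0])]),1))
print(p[204:214,344:356].max(2))
I,y,x=up(203,214,344,357); rect(I.max(2)<85,y,x,.124,"tab")
print(p[188:208:3,200:230:3].tolist()[3])
I,y,x=up(185,213,198,232); b=I.astype(int)
for th in(12,18,25): rect((b[:,:,2]-b[:,:,0]>th),y,x,.005,"pocket%d"%th)
I,y,x=up(165,232,165,245); b=I.astype(int)
rect(b.max(2)<95,y,x,.1,"caserim"); rect(b.min(2)>105,y,x,.06,"whitebox")
P=cloud("top",d); q=P[195:220,335:362].reshape(-1,3); q=q[(q[:,2]>.118)&(q[:,2]<.135)]; print("tabtop",len(q),q.mean(0),np.ptp(q,axis=0))
q=P[168:232,160:245].reshape(-1,3)
rim=q[(q[:,2]>.094)&(q[:,2]<.106)]; r=cv2.minAreaRect((rim[:,:2]*1000).astype(np.float32)); print("rim",len(rim),r)
q=P[140:185,145:235].reshape(-1,3); e=q[q[:,2]>.15]; print("lid top",len(e),e[:,2].max()); i=np.argsort(-e[:,2])[:40]; print(e[i].mean(0))
# case -x wall base? lid plane fit
c=e.mean(0); n=np.linalg.svd(e-c)[2][2]; print("lid n",n,c)
E
```

```text
[[101 123 141 148 154 155 155 153 149 138 118  84]
 [124 143 154 157 157 155 144 135 132 116 105  76]
 [137 154 156 138 124 120 105  89  83  69  63  60]
 [145 154 133  94  71  66  63  60  57  57  56  59]
 [135 135  93  58  56  56  58  58  57  57  56  58]
 [117 115  84  54  55  56  58  58  58  57  60  64]
 [115 112  86  59  55  57  60  69  81  85  99 113]
 [116 114 108  90  85  93  96 117 131 135 144 148]
 [124 138 143 137 134 139 140 152 158 160 161 152]
 [128 148 158 160 160 159 160 161 162 161 158 145]]
tab [[344.8, 205.0], [356.3, 202.0], [358.0, 208.7], [346.5, 211.7]] ctr [ 482.7 -221.   124. ] sides [35.7 20.6] ang [ -76.1 -167.1]
[[37, 36, 37], [36, 36, 36], [40, 42, 54], [40, 43, 58], [41, 44, 59], [42, 45, 59], [42, 46, 58], [44, 47, 60], [38, 39, 40], [42, 41, 42]]
pocket12 [[204.2, 190.8], [220.2, 187.3], [223.6, 202.8], [207.6, 206.2]] ctr [534.1 207.8   5. ] sides [53.4 52.3] ang [ -78.2 -167.8]
pocket18 [[209.3, 193.8], [210.3, 193.7], [210.6, 195.5], [209.6, 195.7]] ctr [541.  220.8   5. ] sides [3.3 6.1] ang [ -82.4 -171.7]
pocket25 none
caserim [[162.3, 165.1], [226.4, 151.1], [240.3, 215.0], [176.3, 229.0]] ctr [542.6 231.6 100. ] sides [200.5 202.5] ang [ -78.  -167.9]
whitebox [[164.6, 164.6], [244.4, 164.6], [244.4, 231.4], [164.6, 231.4]] ctr [523.5 228.8  60. ] sides [252.2 211.7] ang [-90.6 179.8]
tabtop 51 [ 0.48056875 -0.21647838  0.12457341] [0.02631469 0.0622626  0.01352997]
rim 417 ((526.4244995117188, 230.1847381591797), (156.69895935058594, 190.60122680664062), 11.506075859069824)
lid top 1062 1.390434422565783
[0.51994977 0.16117847 0.65159438]
lid n [0.95394214 0.17863604 0.24100532] [0.60894945 0.24332244 0.22615248]
```

```bash
python3 - <<'E'
from h import *
z=np.load("top0.npz"); p=z["p"]; P=cloud("top",z["d"])
rot=lambda a:np.array([[np.cos(a),np.sin(a)],[-np.sin(a),np.cos(a)]])
# lid in case frame
c=np.array([.5265,.230]); q=P[135:190,140:240].reshape(-1,3); L=np.c_[(q[:,:2]-c)@rot(np.radians(12)).T,q[:,2]]
L=L[(L[:,2]>.09)&(L[:,2]<.3)&(abs(L[:,1])<.09)&(L[:,0]>.03)]
for a in np.arange(.1,.29,.02):
    m=L[(L[:,2]>=a)&(L[:,2]<a+.02)]; 
    if len(m): print(round(a,2),len(m),np.round(np.percentile(m[:,0],[5,50,95])*1000))
# hanger frame, around tab nominal
c=np.array([.4964,-.2184]); q=P[180:232,315:380].reshape(-1,3); col=p[180:232,315:380].reshape(-1,3).max(1)
H=np.c_[(q[:,:2]-c)@rot(np.radians(10)).T,q[:,2]]
def show(n,m): print(n,m.sum(),"med",np.round(np.median(H[m],0)*1e3,1),"lo",np.round(np.percentile(H[m],5,0)*1e3),"hi",np.round(np.percentile(H[m],95,0)*1e3))
inn=abs(H[:,1])<.024
show("tab",inn&(H[:,2]>.117)&(H[:,2]<.132)&(H[:,0]>-.05))
show("body",(H[:,2]>.072)&(H[:,2]<.089)&inn&(H[:,0]<.03)&(col>120))
for s in(-1,1):
    y=s*H[:,1]; show("plate%d"%s,(y>.028)&(y<.042)&(H[:,2]>.084)&(H[:,2]<.12)&(col>100))
    show("tongue%d"%s,(y>.036)&(y<.056)&(H[:,2]>.108)&(H[:,2]<.125))
    show("bill%d"%s,(y>.025)&(y<.045)&(H[:,2]>.105)&(H[:,2]<.12))
z=np.load("side0.npz"); P=cloud("side",z["d"]); q=P[200:300,260:340].reshape(-1,3)
H=np.c_[(q[:,:2]-c)@rot(np.radians(10)).T,q[:,2]]; inn=abs(H[:,1])<.024
show("sidetab",inn&(H[:,2]>.110)&(H[:,2]<.130)&(abs(H[:,0])<.05))
E
```

```text
0.1 147 [72. 77. 79.]
0.12 135 [77. 79. 81.]
0.14 147 [79. 81. 83.]
0.16 151 [81. 83. 85.]
0.18 155 [83. 85. 86.]
0.2 164 [85. 87. 89.]
0.22 177 [87. 89. 91.]
0.24 272 [89. 93. 98.]
tab 46 med [-1.580e+01 -1.000e-01  1.251e+02] lo [-22. -12. 122.] hi [ -9.  13. 128.]
body 82 med [-25.4  -0.5  79.5] lo [-36. -16.  76.] hi [ 2. 15. 84.]
plate-1 60 med [ -6.8 -35.9  96.2] lo [-27. -41.  88.] hi [ 21. -32. 114.]
tongue-1 18 med [-14.3 -39.7 114.2] lo [-27. -47. 111.] hi [ -3. -37. 119.]
bill-1 24 med [-18.1 -36.9 112.7] lo [-29. -42. 108.] hi [ -6. -33. 117.]
plate1 59 med [-9.1 37.8 93.3] lo [-28.  34.  86.] hi [ 22.  42. 115.]
tongue1 18 med [-16.5  39.2 113.5] lo [-31.  36. 109.] hi [ -5.  48. 122.]
bill1 25 med [-18.2  37.8 113.3] lo [-30.  34. 109.] hi [ -9.  44. 119.]
sidetab 57 med [-20.1  -6.2 120.4] lo [-26. -17. 112.] hi [-13.  12. 126.]
```

```bash
cat >> h.py <<'E'
from scipy.spatial.transform import Rotation as Ro
def need(p,psi=None):
    s=status.observe(); R=Ro.from_quat(s["tcp_rot"]).as_matrix(); y=np.degrees(np.arctan2(R[1,0],R[0,0]))
    print("t",round(s["t"],2),"pos",np.round(s["position"],4),"psi",round(y,2),"F",np.round(s["ft_force"],1),"open",round(s["opening"],3),"grip",np.round(s["grip_force"],1))
    for q in np.atleast_2d(p): print(q,"->",np.round(R.T@(np.array(q)-s["position"])/.2,4),"spin",None if psi is None else round(-((psi-y+180)%360-180)/90,4))
E
python3 - <<'E'
from h import *
need([[.4,-.4225,.23],[.481,-.2207,.23]],100)
E
```

```text
t 0.1 pos [ 0.3161 -0.6242  0.2304] psi 26.86 F [0.8 0.8 0.3] open 0.998 grip 0.0
[ 0.4    -0.4225  0.23  ] -> [ 0.8298 -0.7101  0.0025] spin -0.8127
[ 0.481  -0.2207  0.23  ] -> [ 1.647  -1.4272  0.0033] spin -0.8127
```

```bash
python3 -m handwheel '[[120,[0.2,-0.17,0],-0.1],[120,[0.4,-0.34,0],-0.2],[120,[0.6,-0.52,0],-0.32],[120,[0.83,-0.71,0],-0.43],[120,[0.83,-0.71,0],-0.54],[120,[0.83,-0.71,0],-0.65],[120,[0.83,-0.71,0],-0.75],[120,[0.83,-0.71,0],-0.8127],[120,[0.83,-0.71,0],-0.8127]]' 40
python3 - <<'E'
from h import *
need([[.481,-.2207,.17],[.481,-.2207,.114]],100)
E
```

```text
t: 1.23
position: [0.4001, -0.4227, 0.2307]
tcp_rot: [0.643, 0.766, 0.0, -0.0]
ft_force: [-0.0, 0.5, -0.0]
opening: 0.527
grip_force: 0.0
t 1.23 pos [ 0.4001 -0.4227  0.2307] psi 99.96 F [-0.   0.5 -0. ] open 0.527 grip 0.0
[ 0.481  -0.2207  0.17  ] -> [0.9245 0.5732 0.3037] spin -0.0004
[ 0.481  -0.2207  0.114 ] -> [0.9244 0.5733 0.5837] spin -0.0004
```

```bash
python3 -m handwheel '[[120,[0.25,0.16,0.08],0],[120,[0.5,0.31,0.16],0],[120,[0.72,0.45,0.24],0],[120,[0.88,0.55,0.3],0],[120,[0.9245,0.5732,0.3037],0],[120,[0.9245,0.5732,0.3037],0],[120,[0.9245,0.5732,0.3037],0]]' 40
python3 - <<'E'
from h import *
need([[.481,-.2207,.114]],100)
p,d=vision.grab_frame("side"); np.savez("side1.npz",p=p,d=d)
u=proj("side",[[.481,-.2207,.124],[.481,-.2207,.1]]);print(u)
x,y=u[0].astype(int)
cv2.imwrite("pics/side1.png",cv2.resize(p[y-50:y+50,x-60:x+60,::-1],(720,600),interpolation=cv2.INTER_CUBIC)); print(x-60,y-50)
E
```

```text
t: 2.1
position: [0.481, -0.2218, 0.1706]
tcp_rot: [0.643, 0.766, 0.0, 0.0]
ft_force: [0.0, -0.0, 0.2]
opening: 0.53
grip_force: 0.0
t 2.1 pos [ 0.481  -0.2218  0.1706] psi 99.92 F [ 0.  -0.   0.2] open 0.53 grip 0.0
[ 0.481  -0.2207  0.114 ] -> [0.0056 0.001  0.2831] spin -0.0009
[[295.2349271  239.10872541]
 [295.12478226 246.19617391]]
235 189
```

View pics/side1.png

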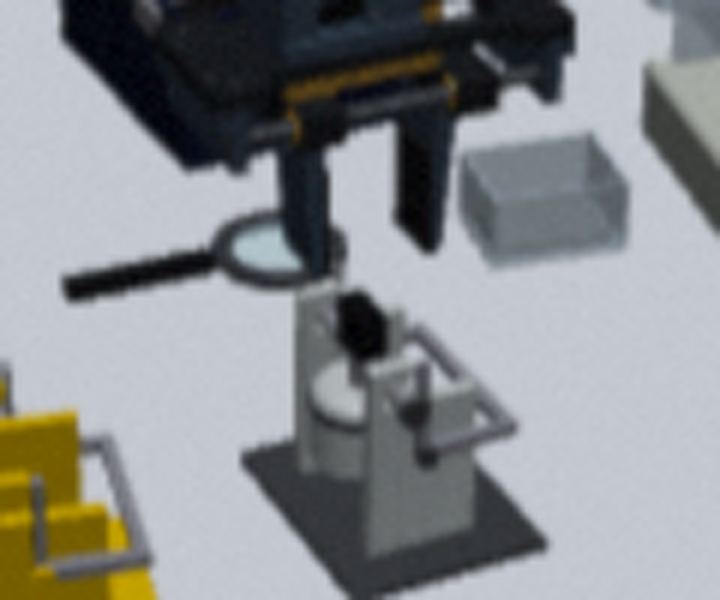

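The black tab at crop (360,325) sits between the two fingers, at crop x 305 to 430, so I'll descend and grip.

```bash
python3 -m handwheel '[[120,[0.0056,0,0.15],0],[120,[0.0056,0,0.25],0],[120,[0.0056,0,0.2831],0],[120,[0.0056,0,0.2831],0],[255,[0.0056,0,0.2831],0],[255,[0.0056,0,0.2831],0],[255,[0.0056,0,0.2831],0],[255,[0.0056,0,0.2831],0],[255,[0.0056,0,0.2831],0],[255,[0.0056,0,0.2831],0]]' 50
python3 -c "
from h import *
need([[.481,-.2207,.114]],100)"
```

```text
t: 3.4
position: [0.481, -0.2198, 0.1138]
tcp_rot: [0.643, 0.766, 0.0, 0.0]
ft_force: [-0.2, -0.2, 4.9]
opening: 0.149
grip_force: 50.0
t 3.4 pos [ 0.481  -0.2198  0.1138] psi 100.01 F [-0.2 -0.2  4.9] open 0.149 grip 50.0
[ 0.481  -0.2207  0.114 ] -> [-0.0046 -0.0007 -0.0012] spin 0.0001
```

```bash
python3 -m handwheel '[[255,[0,0,-0.005],0],[255,[0,0,-0.01],0],[255,[0,0,-0.01],0],[255,[0,0,-0.01],0]]' 50
python3 -c "
from h import *
need([[.481,-.2207,.114]],100)"
```

```text
t: 3.9
position: [0.4807, -0.2197, 0.1155]
tcp_rot: [0.643, 0.766, -0.0, -0.0]
ft_force: [0.2, 0.4, -1.4]
opening: 0.148
grip_force: 50.0
t 3.9 pos [ 0.4807 -0.2197  0.1155] psi 100.0 F [ 0.2  0.4 -1.4] open 0.148 grip 50.0
[ 0.481  -0.2207  0.114 ] -> [-0.0054  0.0008  0.0073] spin 0.0
```

```bash
python3 -m handwheel '[[255,[0,0,-0.003],0],[255,[0,0,-0.003],0],[255,[0,0,-0.003],0]]' 50
```

```text
t: 4.28
position: [0.4808, -0.2197, 0.1162]
tcp_rot: [0.643, 0.766, -0.0, -0.0]
ft_force: [-0.1, 0.3, -2.1]
opening: 0.151
grip_force: 50.0
```

```bash
python3 -m handwheel '[[255,[0,0.01,0],0],[255,[0,0.02,0],0],[255,[0,0.032,0],0],[255,[0,0.045,0],0],[255,[0,0.058,0],0],[255,[0,0.07,0],0],[255,[0,0.08,0],0],[255,[0,0.086,0],0],[255,[0,0.086,0],0],[255,[0,0.086,0],0]]' 50
python3 -c "
from h import *
need([[.4808,-.2197,.1162]],100)"
```

```text
t: 5.52
position: [0.4973, -0.2166, 0.1158]
tcp_rot: [0.643, 0.766, -0.0, -0.001]
ft_force: [-5.7, -2.3, -2.7]
opening: 0.152
grip_force: 50.0
t 5.53 pos [ 0.4973 -0.2166  0.1158] psi 100.02 F [-5.7 -2.3 -2.7] open 0.152 grip 50.0
[ 0.4808 -0.2197  0.1162] -> [-0.0011 -0.0838 -0.0017] spin 0.0003
```

Keeper is held at about 6 N after a 16.8 mm push, matching the description. Now lifting straight up.

```bash
python3 -m handwheel '[[255,[0,0,-0.04],0],[255,[0,0,-0.1],0],[255,[0,0,-0.2],0],[255,[0,0,-0.35],0],[255,[0,0,-0.5],0],[255,[0,0,-0.6],0],[255,[0,0,-0.6],0],[255,[0,0,-0.6],0]]' 50
python3 - <<'E'
from h import *
need([[.51,-.02,.235],[.532,.2055,.235]],12)
for n in("side","top"):
    p,d=vision.grab_frame(n); np.savez(n+"2.npz",p=p,d=d)
u=proj("side",[[.497,-.217,.15]])[0].astype(int); p=np.load("side2.npz")["p"]
cv2.imwrite("pics/side2.png",cv2.resize(p[u[1]-60:u[1]+60,u[0]-70:u[0]+70,::-1],(700,600)))
E
```

```text
t: 6.52
position: [0.4976, -0.2166, 0.2357]
tcp_rot: [0.643, 0.766, 0.0, -0.0]
ft_force: [-0.0, 0.3, -3.5]
opening: 0.153
grip_force: 50.0
t 6.53 pos [ 0.4976 -0.2166  0.2357] psi 100.0 F [-0.   0.3 -3.5] open 0.153 grip 50.0
[ 0.51  -0.02   0.235] -> [0.9571 0.2315 0.0035] spin 0.9778
[0.532  0.2055 0.235 ] -> [2.0484 0.5356 0.0037] spin 0.9778
```

View pics/side2.png

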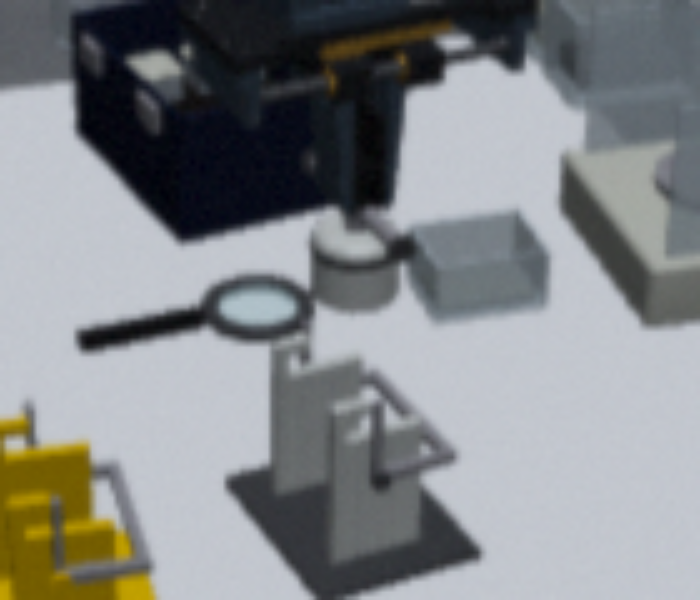

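Canister hangs upright below the jaws and clear of the hooks; keeper has sprung back. Carrying it over to the case with a quarter turn, so the gripper's body clears the lid.

```bash
python3 -m handwheel '[[255,[0.08,0.02,0],0.08],[255,[0.18,0.04,0],0.18],[255,[0.28,0.07,0],0.29],[255,[0.4,0.1,0],0.4],[255,[0.52,0.13,0],0.51],[255,[0.64,0.16,0],0.62],[255,[0.76,0.19,0],0.73],[255,[0.87,0.21,0],0.84],[255,[0.957,0.2315,0],0.94],[255,[0.957,0.2315,0],0.978]]' 50
python3 -c "
from h import *
need([[.51,.10,.235],[.532,.2055,.235]],12)"
```

```text
t: 7.88
position: [0.5098, -0.0191, 0.2354]
tcp_rot: [0.995, 0.103, -0.001, -0.0]
ft_force: [-1.0, -1.2, -1.8]
opening: 0.156
grip_force: 50.0
t 7.88 pos [ 0.5098 -0.0191  0.2354] psi 11.86 F [-1.  -1.2 -1.8] open 0.156 grip 50.0
[0.51  0.1   0.235] -> [ 0.1234 -0.5828  0.002 ] spin -0.0016
[0.532  0.2055 0.235 ] -> [ 0.3395 -1.0765  0.002 ] spin -0.0016
```

```bash
python3 -m handwheel '[[255,[0.03,-0.1,0],0],[255,[0.08,-0.25,0],0],[255,[0.13,-0.42,0],0],[255,[0.19,-0.6,0],0],[255,[0.25,-0.78,0],0],[255,[0.3,-0.92,0],0],[255,[0.33,-1.0,0],0],[255,[0.3395,-1.0,0],0],[255,[0.3395,-1.0,0],0]]' 50
python3 - <<'E'
from h import *
need([[.532,.2055,.235],[.532,.2055,.12],[.532,.2055,.083]],12)
for n in("top","side"):
    p,d=vision.grab_frame(n); np.savez(n+"3.npz",p=p,d=d)
p=np.load("side3.npz")["p"]; q=np.load("top3.npz")["p"]
u=proj("side",[[.532,.2,.12]])[0].astype(int); w=proj("top",[[.532,.2,.12]])[0].astype(int); print(u,w)
o=np.hstack([cv2.resize(a[c[1]-60:c[1]+60,c[0]-60:c[0]+60,::-1],(400,400)) for a,c in((p,u),(q,w))]); cv2.imwrite("pics/c3.png",o)
E
```

```text
t: 9.0
position: [0.5349, 0.1888, 0.2359]
tcp_rot: [0.995, 0.104, -0.0, 0.0]
ft_force: [0.1, -0.9, -3.0]
opening: 0.152
grip_force: 50.0
t 9.0 pos [0.5349 0.1888 0.2359] psi 11.96 F [ 0.1 -0.9 -3. ] open 0.152 grip 50.0
[0.532  0.2055 0.235 ] -> [ 0.003  -0.0845  0.0044] spin -0.0004
[0.532  0.2055 0.12  ] -> [ 0.0033 -0.0846  0.5794] spin -0.0004
[0.532  0.2055 0.083 ] -> [ 0.0034 -0.0846  0.7644] spin -0.0004
[276 175] [210 192]
```

View pics/c3.png

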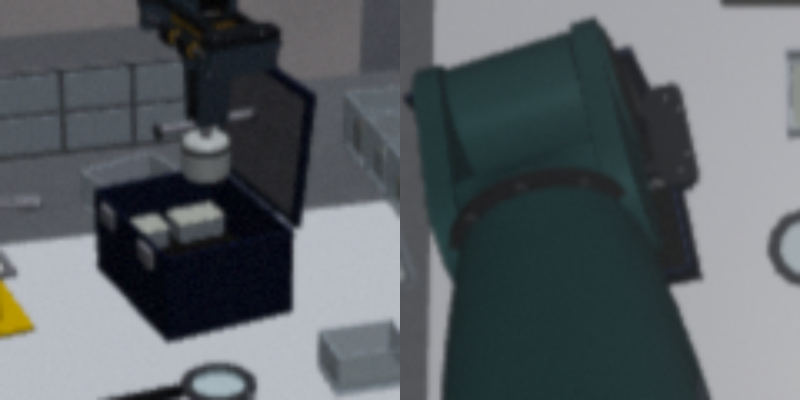

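```bash
python3 -m handwheel '[[255,[0.003,-0.06,0],0],[255,[0.003,-0.0846,0.05],0],[255,[0.003,-0.0846,0.17],0],[255,[0.003,-0.0846,0.3],0],[255,[0.003,-0.0846,0.43],0],[255,[0.003,-0.0846,0.53],0],[255,[0.003,-0.0846,0.5794],0],[255,[0.003,-0.0846,0.5794],0],[255,[0.003,-0.0846,0.5794],0]]' 50
python3 - <<'E'
from h import *
need([[.532,.2055,.12],[.532,.2055,.083]],12)
p,d=vision.grab_frame("side"); u=proj("side",[[.532,.2055,.09]])[0].astype(int)
cv2.imwrite("pics/s4.png",cv2.resize(p[u[1]-40:u[1]+40,u[0]-50:u[0]+50,::-1],(700,560),interpolation=cv2.INTER_CUBIC))
E
```

```text
t: 10.22
position: [0.5325, 0.2064, 0.121]
tcp_rot: [0.995, 0.104, 0.001, -0.0]
ft_force: [0.3, -0.9, -2.3]
opening: 0.156
grip_force: 50.0
t 10.22 pos [0.5325 0.2064 0.121 ] psi 11.99 F [ 0.3 -0.9 -2.3] open 0.156 grip 50.0
[0.532  0.2055 0.12  ] -> [-0.0035  0.004   0.0051] spin -0.0002
[0.532  0.2055 0.083 ] -> [-0.0037  0.004   0.1901] spin -0.0002
```

View pics/s4.png

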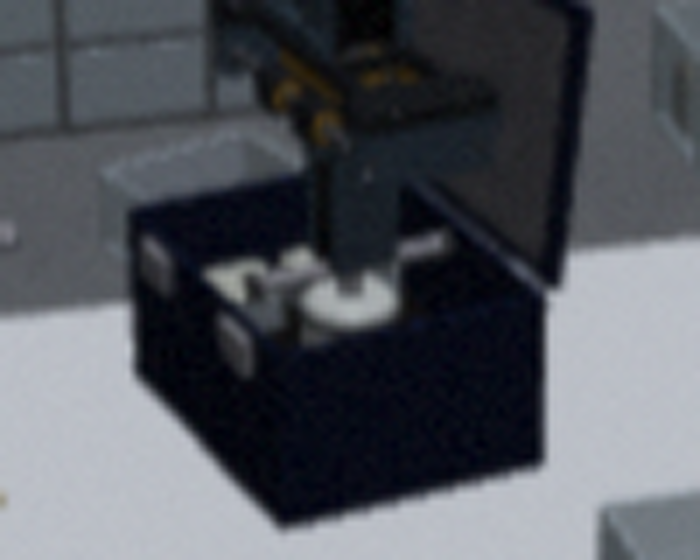

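The canister is inside the rim with its crossbar along the case's x, at crop (265,285) to (440,245), and its body centred at (350,305). Next I'll lower it into the pocket slowly while watching the force.

```bash
python3 -m handwheel '[[255,[-0.0035,0.004,0.04],0],[255,[-0.0035,0.004,0.08],0],[255,[-0.0035,0.004,0.11],0],[255,[-0.0035,0.004,0.14],0],[255,[-0.0035,0.004,0.16],0],[255,[-0.0035,0.004,0.18],0],[255,[-0.0035,0.004,0.18],0]]' 50
python3 -c "
from h import *
need([[.532,.2055,.081]],12)"
```

```text
t: 11.15
position: [0.5314, 0.2053, 0.084]
tcp_rot: [0.995, 0.104, -0.0, 0.0]
ft_force: [-0.3, -1.3, -2.9]
opening: 0.15
grip_force: 50.0
t 11.15 pos [0.5314 0.2053 0.084 ] psi 11.98 F [-0.3 -1.3 -2.9] open 0.15 grip 50.0
[0.532  0.2055 0.081 ] -> [ 0.0033 -0.0005  0.0151] spin -0.0002
```

```bash
python3 -m handwheel '[[255,[0.003,0,0.006],0],[255,[0.003,0,0.011],0],[255,[0.003,0,0.015],0],[255,[0.003,0,0.018],0],[255,[0.003,0,0.018],0]]' 50
```

```text
t: 11.78
position: [0.5322, 0.2054, 0.081]
tcp_rot: [0.995, 0.104, 0.0, -0.0]
ft_force: [-2.0, -1.1, 3.6]
opening: 0.149
grip_force: 50.0
```

```bash
python3 -m handwheel '[[120,[0,0,0],0],[120,[0,0,0],0],[120,[0,0,0],0],[120,[0,0,0],0],[120,[0,0,-0.1],0],[120,[0,0,-0.25],0],[120,[0,0,-0.5],0],[120,[0,0,-0.75],0],[120,[0,0,-1.0],0],[120,[0,0,-1.0],0]]' 50
python3 - <<'E'
from h import *
need([[.532,.2055,.32]],12)
for n in("side","top"):
    p,d=vision.grab_frame(n); np.savez(n+"5.npz",p=p,d=d)
p=np.load("side5.npz")["p"]
u=proj("side",[[.532,.2055,.09]])[0].astype(int)
cv2.imwrite("pics/s5.png",cv2.resize(p[u[1]-50:u[1]+50,u[0]-60:u[0]+60,::-1],(720,600),interpolation=cv2.INTER_CUBIC))
E
```

```text
t: 13.02
position: [0.5338, 0.206, 0.2862]
tcp_rot: [0.995, 0.104, 0.004, -0.001]
ft_force: [0.5, 0.7, -0.4]
opening: 0.529
grip_force: 0.0
t 13.03 pos [0.5338 0.206  0.2862] psi 11.99 F [ 0.5  0.7 -0.4] open 0.529 grip 0.0
[0.532  0.2055 0.32  ] -> [-0.0082  0.0005 -0.169 ] spin -0.0001
```

View pics/s5.png

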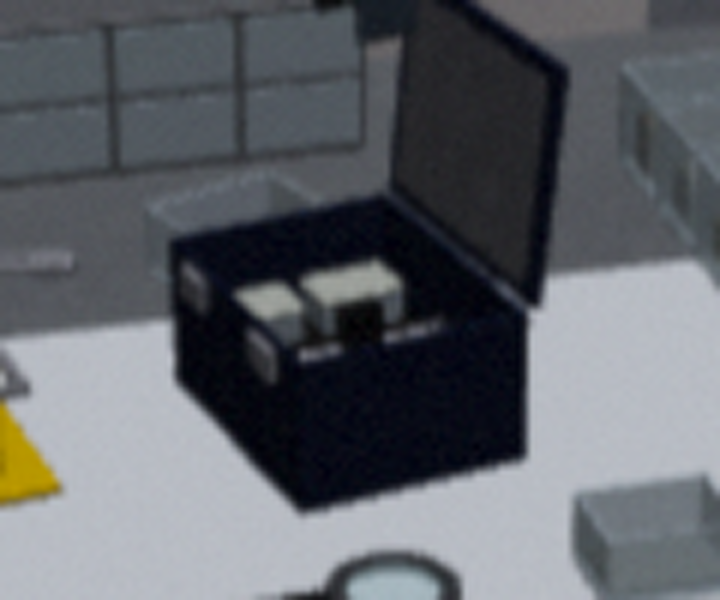

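The canister stands fully down: tab at crop (360,320), bar below the rim. Next is the lid, so I'll check the clearance behind it and work out waypoints.

```bash
python3 - <<'E'
from h import *
P=cloud("top",np.load("top0.npz")["d"]).reshape(-1,3); e=np.array([np.cos(np.radians(12)),np.sin(np.radians(12))])
d=P[:,:2]-[.5268,.230]; X=d@e; Y=d@[-e[1],e[0]]
for a in np.arange(.1,.28,.03):
    m=(X>a)&(X<a+.03)&(abs(Y)<.1)&(P[:,2]<.5); print(round(a,2),m.sum(),np.round(np.percentile(P[m,2],[50,99])*1e3) if m.any() else "")
C=lambda x,z:[*(np.array([.5268,.230])+x*e),z]
need([C(0,.34),C(.17,.34),C(.15,.235)],12)
for a in np.arange(1.75,-.01,-.1):
    r=.12; x=.075-r*np.cos(a)+.008*np.sin(a)+.016; z=.1+r*np.sin(a)+.008*np.cos(a)+.017
    print("a%.2f X%.3f Z%.3f rel(0.15,.235): x %.3f z %.3f"%(a,x,z,(x-.15)/.2,-(z-.235)/.2))
E
```

```text
0.1 57 [0. 8.]
0.13 54 [2. 7.]
0.16 379 [1. 8.]
0.19 523 [1. 8.]
0.22 531 [1. 8.]
0.25 520 [1. 9.]
0.28 790 [10. 80.]
t 13.12 pos [0.5321 0.2054 0.2818] psi 11.98 F [-0.7  0.5 -0.6] open 0.526 grip 0.0
[0.5268 0.23   0.34  ] -> [ 0.0003 -0.1258 -0.2911] spin -0.0002
[0.69308509 0.26534499 0.34      ] -> [ 0.8503 -0.1261 -0.2898] spin -0.0002
[0.67352214 0.26118675 0.235     ] -> [ 0.7494 -0.1259  0.2351] spin -0.0002
a1.75 X0.120 Z0.234 rel(0.15,.235): x -0.149 z 0.007
a1.65 X0.108 Z0.236 rel(0.15,.235): x -0.208 z -0.005
a1.55 X0.097 Z0.237 rel(0.15,.235): x -0.267 z -0.011
a1.45 X0.084 Z0.237 rel(0.15,.235): x -0.328 z -0.010
a1.35 X0.073 Z0.236 rel(0.15,.235): x -0.387 z -0.004
a1.25 X0.061 Z0.233 rel(0.15,.235): x -0.446 z 0.008
a1.15 X0.049 Z0.230 rel(0.15,.235): x -0.504 z 0.026
a1.05 X0.038 Z0.225 rel(0.15,.235): x -0.559 z 0.050
a0.95 X0.028 Z0.219 rel(0.15,.235): x -0.611 z 0.079
a0.85 X0.018 Z0.212 rel(0.15,.235): x -0.661 z 0.113
a0.75 X0.009 Z0.205 rel(0.15,.235): x -0.707 z 0.152
a0.65 X0.000 Z0.196 rel(0.15,.235): x -0.748 z 0.195
a0.55 X-0.007 Z0.187 rel(0.15,.235): x -0.786 z 0.242
a0.45 X-0.014 Z0.176 rel(0.15,.235): x -0.818 z 0.293
a0.35 X-0.019 Z0.166 rel(0.15,.235): x -0.845 z 0.347
a0.25 X-0.023 Z0.154 rel(0.15,.235): x -0.866 z 0.403
a0.15 X-0.026 Z0.143 rel(0.15,.235): x -0.882 z 0.461
a0.05 X-0.028 Z0.131 rel(0.15,.235): x -0.892 z 0.520
```

```bash
python3 -m handwheel '[[255,[0,-0.05,-0.15],0],[255,[0,-0.1,-0.29],0],[255,[0.05,-0.126,-0.3],0],[255,[0.2,-0.126,-0.3],0],[255,[0.4,-0.126,-0.3],0],[255,[0.6,-0.126,-0.3],0],[255,[0.78,-0.126,-0.3],0],[255,[0.85,-0.126,-0.29],0],[255,[0.85,-0.126,-0.29],0],[255,[0.85,-0.126,-0.29],0]]' 50
python3 -m handwheel '[[255,[0,0,0.1],0],[255,[0,0,0.25],0],[255,[0,0,0.4],0],[255,[-0.05,0,0.5],0],[255,[-0.1,0,0.525],0],[255,[-0.1,0,0.525],0],[255,[-0.1,0,0.525],0]]' 50
python3 - <<'E'
from h import *
need([[.67352214,.26118675,.235]],12)
E
```

```text
t: 14.38
position: [0.6922, 0.2652, 0.3382]
tcp_rot: [0.995, 0.104, -0.0, 0.0]
ft_force: [0.0, 0.4, -0.3]
opening: 0.002
grip_force: 0.0
t: 15.25
position: [0.6742, 0.2614, 0.2351]
tcp_rot: [0.995, 0.104, 0.001, -0.0]
ft_force: [0.3, 0.6, 0.1]
opening: 0.005
grip_force: 0.0
t 15.25 pos [0.6742 0.2614 0.2351] psi 11.98 F [0.3 0.6 0.1] open 0.005 grip 0.0
[0.67352214 0.26118675 0.235     ] -> [-0.0035  0.0006  0.0006] spin -0.0002
```

```bash
python3 -m handwheel '[[255,[-0.1,0,0],0],[255,[-0.17,0,0],0],[255,[-0.23,0,-0.005],0],[255,[-0.29,0,-0.008],0],[255,[-0.35,0,-0.005],0],[255,[-0.41,0,0.003],0],[255,[-0.46,0,0.015],0],[255,[-0.51,0,0.03],0],[255,[-0.56,0,0.053],0],[255,[-0.56,0,0.053],0]]' 50
python3 - <<'E'
from h import *
need([[.67352214,.26118675,.235]],12)
E
```

```text
t: 16.5
position: [0.5631, 0.2377, 0.2226]
tcp_rot: [0.995, 0.104, -0.001, 0.0]
ft_force: [-0.6, -0.1, -0.4]
opening: 0.004
grip_force: 0.0
t 16.5 pos [0.5631 0.2377 0.2226] psi 11.99 F [-0.6 -0.1 -0.4] open 0.004 grip 0.0
[0.67352214 0.26118675 0.235     ] -> [ 5.645e-01 -1.000e-04 -6.300e-02] spin -0.0001
```

```bash
python3 - <<'E'
from h import *
p,d=vision.grab_frame("side"); u=proj("side",[[.55,.23,.16]])[0].astype(int)
cv2.imwrite("pics/s6.png",cv2.resize(p[u[1]-60:u[1]+60,u[0]-70:u[0]+70,::-1],(700,600),interpolation=cv2.INTER_CUBIC))
E
```

```text
(no output)
```

View pics/s6.png

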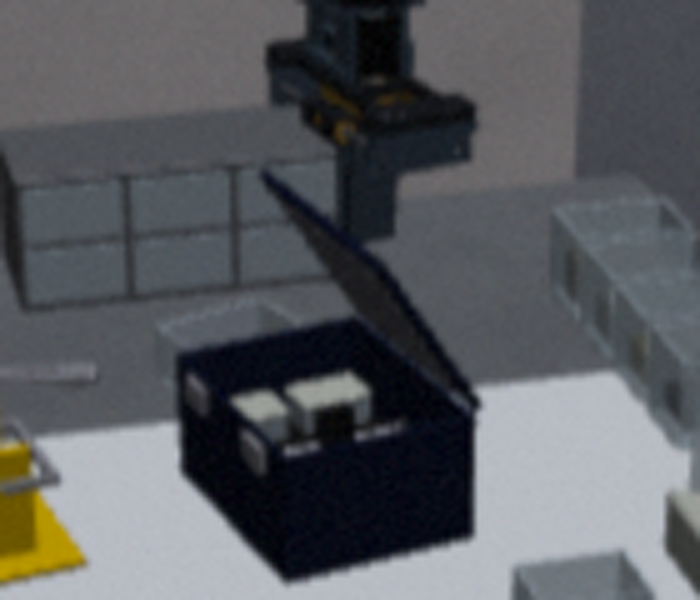

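The lid is following the fingers and is now at about 1 rad, so I'll continue the arc.

```bash
python3 -m handwheel '[[255,[-0.052,0,0.029],0],[255,[-0.102,0,0.063],0],[255,[-0.148,0,0.102],0],[255,[-0.189,0,0.145],0],[255,[-0.227,0,0.192],0],[255,[-0.259,0,0.243],0],[255,[-0.286,0,0.297],0],[255,[-0.307,0,0.353],0],[255,[-0.323,0,0.411],0],[255,[-0.333,0,0.46],0]]' 50
python3 -m handwheel '[[255,[-0.005,0,0.015],0],[255,[-0.005,0,0.03],0],[255,[-0.005,0,0.035],0],[255,[-0.005,0,0.035],0]]' 50
```

```text
t: 17.8
position: [0.4986, 0.2241, 0.1302]
tcp_rot: [0.995, 0.104, -0.0, 0.0]
ft_force: [1.1, 1.1, -0.3]
opening: 0.004
grip_force: 0.4
t: 18.3
position: [0.4979, 0.2239, 0.1255]
tcp_rot: [0.995, 0.104, -0.0, 0.0]
ft_force: [-11.9, -5.0, 28.5]
opening: 0.006
grip_force: 13.9
```

```bash
python3 -m handwheel '[[255,[0,0,-0.05],0],[255,[0,0,-0.25],0],[255,[0,0,-0.5],0],[255,[0,0,-0.75],0],[255,[-0.2,0.2,-0.85],0],[255,[-0.4,0.5,-0.85],0],[255,[-0.5,0.8,-0.85],0],[255,[-0.5,1,-0.85],0],[255,[-0.5,1,-0.85],0]]' 50
python3 -m handwheel '[[255,[0,0.3,0],0],[255,[0,0.6,0],0],[255,[0,0.9,0],0],[255,[0,1,0],0],[255,[0,1,0],0]]' 50
python3 - <<'E'
from h import *
need([[.5,.2,.3]],12)
for n in("side","top"):
    p,d=vision.grab_frame(n); np.savez(n+"7.npz",p=p,d=d); cv2.imwrite(f"pics/{n}7.png",p[:,:,::-1])
P=cloud("top",np.load("top7.npz")["d"]).reshape(-1,3); e=np.array([np.cos(np.radians(12)),np.sin(np.radians(12))])
d=P[:,:2]-[.5268,.230]; X=d@e; Y=d@[-e[1],e[0]]
for a in np.arange(-.07,.08,.03):
    m=(X>a)&(X<a+.03)&(abs(Y)<.09)&(P[:,2]<.2)&(P[:,2]>.05); print(round(a,2),m.sum(),np.round(np.percentile(P[m,2],[10,50,90])*1e3,1))
E
```

```text
t: 19.42
position: [0.4419, 0.0051, 0.2947]
tcp_rot: [0.995, 0.102, 0.001, 0.0]
ft_force: [0.4, 1.3, -0.5]
opening: 0.003
grip_force: 0.0
t: 20.05
position: [0.4833, -0.188, 0.2939]
tcp_rot: [0.995, 0.104, -0.0, -0.0]
ft_force: [0.4, 0.3, 0.6]
opening: 0.003
grip_force: 0.0
t 20.05 pos [ 0.4833 -0.188   0.2939] psi 11.92 F [0.4 0.3 0.6] open 0.003 grip 0.0
[0.5 0.2 0.3] -> [ 0.4823 -1.8811 -0.0298] spin -0.0009
-0.07 591 [105.5 108.9 112.2]
-0.04 586 [105.8 109.1 112.5]
-0.01 585 [105.5 109.  112.4]
0.02 583 [105.7 109.1 112.3]
0.05 501 [105.8 109.1 112.6]Traceback (most recent call last):
  File "<stdin>", line 8, in <module>
    return _quantile_unchecked(
        a, q, axis, out, overwrite_input, method, keepdims, weights)
    return _ureduce(a,
                    func=_quantile_ureduce_func,
    ...<5 lines>...
                    overwrite_input=overwrite_input,
                    method=method)
    r = func(a, **kwargs)
    result = _quantile(arr,
                       quantiles=q,
    ...<2 lines>...
                       out=out,
                       weights=wgt)
    slices_having_nans = np.isnan(arr[-1, ...])
                                  ~~~^^^^^^^^^
IndexError: index -1 is out of bounds for axis 0 with size 0
```

View pics/top7.png

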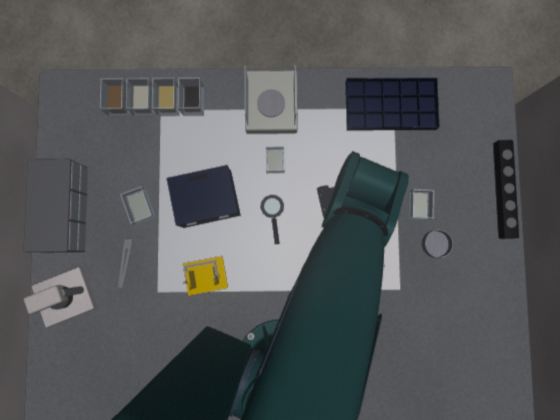

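The lid at px (204,195) is shut: its surface is level at 109 mm front to back, against 108 mm expected. The boxes and magnifier are at their original pixels, and the arm is clear.

```bash
python3 -c "
from station import order
print(order.sign_off())"
```

```text
the job is handed in; nothing more can be done
None
```

I pressed the keeper open with the canister's own crossbar, lifted the canister off, stood it upright and fully down in the pocket (crossbar along the case's x, so the gripper cleared the lid), shut the lid, and handed the job in at about 20 s, with the boxes and magnifier left where they were.

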